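# Find the full tea caddy by weight and present it

## Task

One of the two identical closed tea caddies on the bamboo board is nearly empty, so weigh them by hand: lift the one on the robot's left clear of the board, set it back upright, then lift the right one. Leave the lighter standing released on the board, and finish still holding the heavier one upright and still over the cork rest on the tea tray, a hand's breadth above it. Do not tip the caddies or disturb the teapot, pitcher and cups.

Things in the scene. Friction and masses are not known exactly. Their poses are not given: they have to be found in the camera images.
- caddy_left: On the robot's left (greater y; at the right in a picture facing the robot): closed square caddy, dark tinplate: body 60 x 60 mm, 110 mm tall, plus a fixed wooden cap 48 x 48 x 6 mm. Origin: centre of the underside; z up, x and y square to its sides. A loose tea column inside shifts about 2 mm. Both look the same: the full one weighs 0.36-0.42 kg in all, the nearly empty one 0.17-0.21 kg, on either side.
- caddy_right: On the robot's right (smaller y): closed square caddy, dark tinplate: body 60 x 60 mm, 110 mm tall, plus a fixed wooden cap 48 x 48 x 6 mm. Origin: centre of the underside; z up, x and y square to its sides. A loose tea column inside shifts about 2 mm. Both look the same: the full one weighs 0.36-0.42 kg in all, the nearly empty one 0.17-0.21 kg, on either side.
- board: Fixed bamboo board 140 (x) x 280 (y) x 12 mm thick, flat on the cabinet; the caddies stand on its top about 75 mm either side of its centre along its y. Origin: centre of its underside.
- tray: Fixed white ceramic tea tray, 260 (x) x 300 (y) mm, rim 16 mm high, floor 6 mm thick. Origin: centre of its underside.
- cork_rest (a point): Centre of the upper face of the round cork rest, 80 mm across and 6 mm thick, fixed in the near left part of the tray; its top is 12 mm above the cabinet top.
- teapot: Bystander, loose on the tray: celadon teapot, about 84 mm across the body, 130 mm over spout and handle, 82 mm tall. Origin: centre of its underside.
- pitcher: Bystander, loose on the tray: glass pitcher, 64 mm across, 85 mm tall, with a handle. Origin: centre of its underside.
- cup_a: Bystander, loose on the tray: small black cup, 54 mm across, 42 mm tall. Origin: centre of its underside.
- cup_b: Bystander, loose on the tray: small black cup, the same as the other. Origin: centre of its underside.
Mind the look-alikes: they are no part of the job. Leave any yellow look-alike of the caddy_left alone. Leave any red look-alike of the caddy_right alone.

How it is judged (in metres and radians):
On the way, in this order (a step that is already met when the one before it is completed fails the run):
1. the left caddy is lifted clear of the board while the right one stands on it (z of caddy_left in the frame of board above 0.022 m and contact force between caddy_left and board below 0.05 N and contact force between caddy_left and the fingers above 1 N and angle between caddy_left's own z axis and vertical below 0.35 rad and z of caddy_right in the frame of board below 0.018 m and contact force between caddy_right and board above 1 N and angle between caddy_right's own z axis and vertical below 0.12 rad and contact force between caddy_right and the fingers below 0.1 N), for 0.2 s.
2. the left caddy stands on the board again, upright and released (z of caddy_left in the frame of board below 0.018 m and contact force between caddy_left and board above 1 N and angle between caddy_left's own z axis and vertical below 0.12 rad and contact force between caddy_left and the fingers below 0.1 N), for 0.2 s.
3. the right caddy is lifted clear of the board while the left one stands on it (all of step 2 and z of caddy_right in the frame of board above 0.022 m and contact force between caddy_right and board below 0.05 N and contact force between caddy_right and the fingers above 1 N and angle between caddy_right's own z axis and vertical below 0.35 rad), for 0.2 s.
At the end, for the whole second after the job is handed in: The heavier caddy is held over the cork rest, untouched by tray or tea things: within 40 mm of its centre, underside 30 to 170 mm above it, upright within 0.15 rad, below 0.03 m/s. The lighter (under 2.8 N on the board) stands on the board within 0.12 rad of upright, released, at rest (((horizontal distance between caddy_left and cork_rest below 0.04 m and z of caddy_left in the frame of cork_rest between 0.03 and 0.17 m and angle between caddy_left's own z axis and vertical below 0.15 rad and linear speed of caddy_left below 0.03 m/s and contact force between caddy_left and the fingers above 1 N and contact force between caddy_left and tray below 0.05 N and contact force between caddy_left and pitcher below 0.05 N and contact force between caddy_left and teapot below 0.05 N and z of caddy_right in the frame of board below 0.018 m and contact force between caddy_right and board between 1 and 2.8 N and angle between caddy_right's own z axis and vertical below 0.12 rad and contact force between caddy_right and the fingers below 0.1 N and linear speed of caddy_right below 0.02 m/s) or (horizontal distance between caddy_right and cork_rest below 0.04 m and z of caddy_right in the frame of cork_rest between 0.03 and 0.17 m and angle between caddy_right's own z axis and vertical below 0.15 rad and linear speed of caddy_right below 0.03 m/s and contact force between caddy_right and the fingers above 1 N and contact force between caddy_right and tray below 0.05 N and contact force between caddy_right and pitcher below 0.05 N and contact force between caddy_right and teapot below 0.05 N and z of caddy_left in the frame of board below 0.018 m and contact force between caddy_left and board between 1 and 2.8 N and angle between caddy_left's own z axis and vertical below 0.12 rad and contact force between caddy_left and the fingers below 0.1 N and linear speed of caddy_left below 0.02 m/s))); the arm keeps its last pose, push and grip.
It fails at once if the teapot, pitcher or a cup is shifted more than 25 mm (distance of any of teapot, pitcher, cup_a, cup_b from where it was at the start of the episode above 0.025 m).
It fails at once if the teapot, pitcher or a cup is tipped over (angle between any of teapot, pitcher, cup_a, cup_b's own z axis and vertical above 0.5 rad).
It fails at once if a caddy is tipped over (angle between any of caddy_left, caddy_right's own z axis and vertical above 0.6 rad).
It also fails if it takes over 59 s, if anything falls off the work surface, if the arm or the gripper's body presses on something with over 40 N, if the wrist force passes 120 N, or if a joint passes its speed limit or range.

## Robot

A 6-joint arm with a two-finger parallel gripper is mounted at the origin on the work surface. World frame = base frame: x ahead of the robot, y to its left, z up, the work surface at z = 0. Lengths are in mm, angles in rad, forces in N, time in s.
With the tool pointing down it reaches from about 350 to 775 mm from the base axis. Payload 7.3 kg.
Tool frame: the origin (TCP) lies midway between the tips of the shut fingers; the grasp point (between the pads) lies bot.tcp_to_grasp behind it (bot.tcp_to_grasp is the distance from the TCP to the grasp point, in mm); z points along the fingers, y is the direction in which the jaws open and shut (so a half turn about z gives the same grasp; the last joint's range is limited). The gripper opens to 92 mm and grips with 3 to 60 N. Pads are 19 mm wide; open, the fingers measure 130 mm over their backs; the gripper's body (75 mm by 190 mm) begins 47 mm behind the grasp point.
Start: joints at [-1.331, 0.342, 1.524, -0, 1.275, -0.146], TCP at [197.581, -486.422, 226.741] pointing down, gripper open.
Joint ranges: [-2.53, 2.53], [-0.77, 2.02], [0.04, 2.7], [-1, 4.14], [0.28, 2.66], [-3.11, 3.11]. Speed limits (rad/s): [2.57, 2.57, 3.14, 3.14, 3.14, 3.14].

## Interface

Orientations are given as [roll, pitch, yaw] about the fixed x, y, z axes, in that order (R = Rz(yaw) Ry(pitch) Rx(roll)).
In Python, from plant import bot gives the robot as it stands.
- The arm moves only by the shell command python3 -m inch 'ROWS'. ROWS is JSON, one flat list of numbers, 7 for each row, row after row: the shift along the world's x, y, z in cm, then the turn, a rotation vector about the world's x, y, z in degrees, then the gripper command: -1 is shut, 1 is fully open, values between are in proportion. In form: [tx, ty, tz, ax, ay, az, fingers, tx, ty, tz, ax, ay, az, fingers, ...]. A call has exactly 5 rows; each row is the pose to reach, as a shift and turn from the pose measured when the call began; what a row does not reach only later rows make up. A row lasts 1/10 s, in which the tool goes at most 50 mm and 8.59 degrees, less where a joint would pass 70% of its speed; a pose out of reach is approached as far as the arm can. A call with a gripper value outside its range is refused whole. The fingers move at their own pace and stop on an object; the grip force is fixed at half the most. Time passes only in rows, so rows that repeat a pose let the fingers close, or fill a call up. It gives the time, the measured TCP pose, the force and the opening at its end, in the units of the state.
- bot.get_obs(): the state, without advancing time (a new reading comes with each control period).
- bot.capture(name): name is "side" or "top" or "wrist"; returns the picture (384x512x3 uint8, red, green, blue); there is no depth.
- bot.calibration(name): a dict with "fx", "fy", "cx", "cy" (pixels), "cam_to_world" (4x4, takes a point from camera to world coordinates). Camera axes: x right, y down, z forward; pixel columns grow to the right and rows downward; lengths in mm; the calibration is good to about 2 mm. A picture is of the moment at which its call begins: read the wrist's pose just before it. calibration takes no time and is no camera call; for the wrist camera it gives the pose at the moment of the call.
- bot.close_job(): hands the job in, once; it reports no verdict.
The state is a dict: "time": time; "joint_positions": joint angles; "dq": joint speeds; "tau": joint torques, N m; "tool_pos": TCP position; "tcp_rot": TCP orientation; "contact_force": force on the tool from outside, world axes, zero at the start; "moment": the same for the moment, N m; "grip_width": finger opening in mm.
Only numpy, scipy, OpenCV 4.12 (cv2) and the standard library are available. Lean on these libraries where they do the work, as an engineer would, in place of code of your own. Each camera call takes 0.05 s, during which the arm holds its last target.

## Working session

There is one attempt and no reset: what is moved stays moved. The work goes in short steps, Python scripts to look and compute and a shell command to move; the robot and the scene stay as the last step left them, time stands still between calls to the robot, and variables do not carry over. Pictures are saved under pics/ and viewed, and the job is handed in when it is done.

```bash
ls; mkdir -p pics; python3 - <<'E'
from plant import bot
import cv2,numpy as np
print(bot.tcp_to_grasp); print(bot.get_obs())
for n in("side","top"):
    cv2.imwrite(f"pics/{n}0.png",bot.capture(n)[:,:,::-1]); c=bot.calibration(n); print(n,c)
E
```

```text
pics
18.8
{'time': 0.0, 'joint_positions': array([-1.33099304e+00,  3.42756216e-01,  1.52502257e+00, -2.26795011e-05,
        1.27537941e+00, -1.46030927e-01]), 'dq': array([-0.00071586, -0.00032054, -0.00071718,  0.00111106,  0.00168429,
        0.00137117]), 'tau': array([ 1.52295601e-03, -4.31248963e+01, -2.44218081e+01,  7.18119065e-02,
        5.59900166e-02, -1.33118510e-04]), 'tool_pos': array([ 197.47626545, -486.00723052,  226.025636  ]), 'tcp_rot': array([-3.14004061e+00, -2.06350502e-04,  3.85840670e-01]), 'contact_force': array([-0.22663871,  0.0244067 ,  0.62304096]), 'moment': array([ 0.03815324, -0.02749052,  0.01578872]), 'grip_width': 91.91221723449006}
side {'fx': 397.7379879016164, 'fy': 397.7379879016164, 'cx': 253.93320258844076, 'cy': 184.42960100713776, 'cam_to_world': array([[-8.78334195e-01, -3.54900241e-01,  3.20273104e-01,
         2.63430810e+02],
       [-4.78031035e-01,  6.46555150e-01, -5.94518938e-01,
         5.47081645e+02],
       [ 3.92068968e-03, -6.75286796e-01, -7.37544827e-01,
         7.07484204e+02],
       [ 0.00000000e+00,  0.00000000e+00,  0.00000000e+00,
         1.00000000e+00]])}
top {'fx': 384.3868208497267, 'fy': 384.3868208497267, 'cx': 258.30396547244294, 'cy': 195.3531567822448, 'cam_to_world': array([[-2.51315535e-02, -9.98052442e-01,  5.70940367e-02,
         4.81836967e+02],
       [-9.99522249e-01,  2.61143008e-02,  1.65322834e-02,
        -1.64232129e+01],
       [-1.79910567e-02, -5.66512780e-02, -9.98231914e-01,
         9.86442246e+02],
       [ 0.00000000e+00,  0.00000000e+00,  0.00000000e+00,
         1.00000000e+00]])}
```

View pics/side0.png

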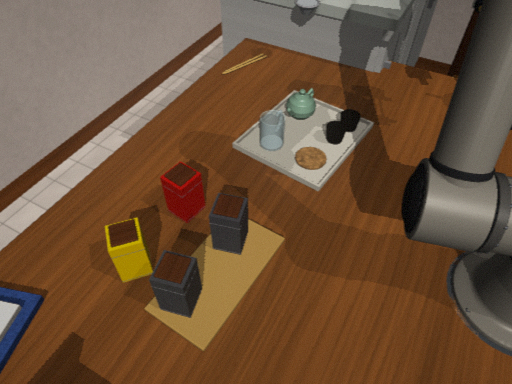

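View pics/top0.png

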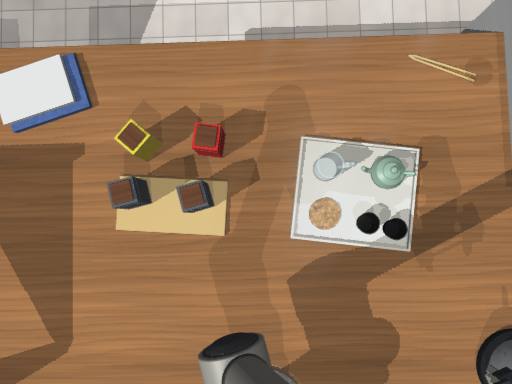

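The top view shows the board at columns 117-227, with the dark caddies at about (123,191) and (193,196). The yellow look-alike is at (132,137), the red one at (208,138), and the cork at (324,213). Next I'll zoom in and measure.

```bash
python3 - <<'E'
import cv2
im=cv2.imread("pics/top0.png"); cv2.imwrite("pics/topz.png",cv2.resize(im[110:245,90:250],None,fx=4.4,fy=4.4,interpolation=cv2.INTER_CUBIC))
im=cv2.imread("pics/side0.png"); cv2.imwrite("pics/sidez.png",cv2.resize(im[170:330,140:260],None,fx=3.7,fy=3.7,interpolation=cv2.INTER_CUBIC))
E
```

```text
(no output)
```

View pics/topz.png

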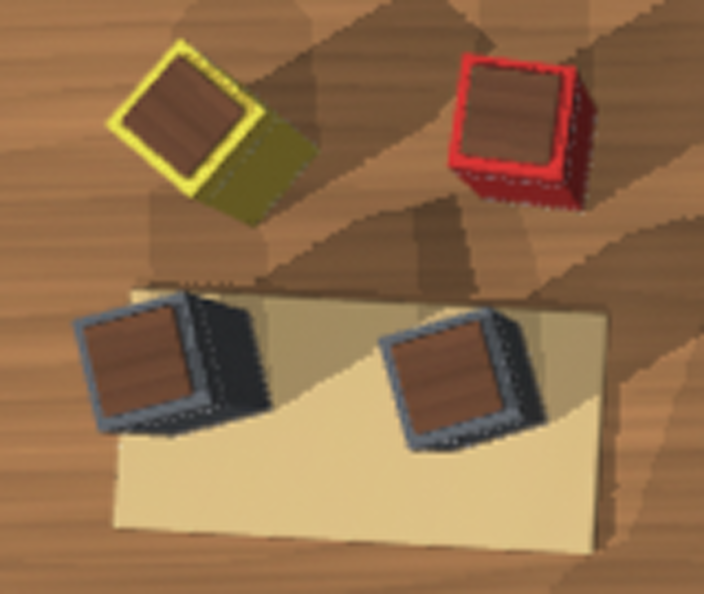

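View pics/sidez.png

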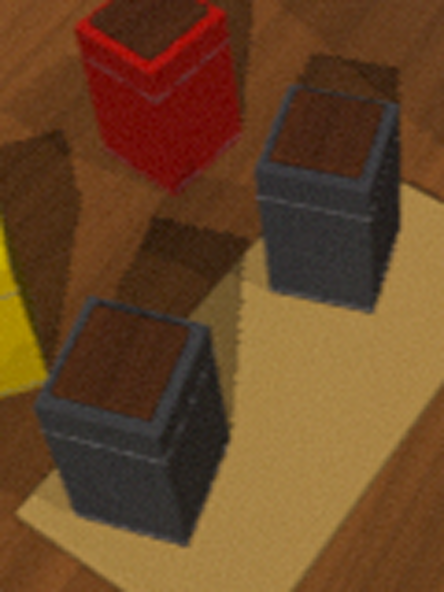

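```bash
cat > h.py <<'E'
import cv2,numpy as np
from plant import bot
def ray(n,uv,z,c=None):
    c=c or bot.calibration(n); T=c["cam_to_world"]
    d=T[:3,:3]@np.array([(uv[0]-c["cx"])/c["fx"],(uv[1]-c["cy"])/c["fy"],1]); o=T[:3,3]
    return o+d*(z-o[2])/d[2]
def blob(im,seed,sel):
    m=sel(im).astype(np.uint8); _,l=cv2.connectedComponents(m,connectivity=4)
    r=(l==l[seed[1],seed[0]]).astype(np.uint8); k=max(cv2.findContours(r,cv2.RETR_EXTERNAL,cv2.CHAIN_APPROX_NONE)[0],key=cv2.contourArea)
    return r,k
def brown(im): i=im.astype(int); return (i[:,:,0]-i[:,:,2]>22)&(i[:,:,0]-i[:,:,1]<70)
def rect(n,im,seed,z):
    r,k=blob(im,seed,brown)
    w=np.array([ray(n,p[0],z)[:2] for p in k],np.float32)
    (c,s,a)=cv2.minAreaRect(w); M=cv2.moments(r,True)
    return ray(n,(M['m10']/M['m00'],M['m01']/M['m00']),z)[:2].round(1),np.round(c,1),np.round(s,1),round(a,1),int(r.sum())
E
python3 - <<'E'
from h import *
t=cv2.imread("pics/top0.png")[:,:,::-1]; s=cv2.imread("pics/side0.png")[:,:,::-1]
for nm,a,b in(("L",(121,191),(176,265)),("R",(192,195),(229,205)),):
    print(nm,rect("top",t,a,128),rect("side",s,b,128))
for nm,a in(("yel",(131,137)),("red",(206,136))): print(nm,rect("top",t,a,116))
print("board", [ray("top",(90+x/4.4,110+y/4.4),12)[:2].round() for x,y in((132,290),(606,315),(592,552),(115,527))])
print("cork",ray("top",(324,213),12),ray("side",(310,158),12))
E
```

```text
L (array([547.3, 307.4]), array([547.4, 307.4]), array([47.4, 47.5]), 13.4, 442) (array([544.5, 309. ]), array([544.8, 308.3]), array([47.7, 48.6]), 13.1, 748)
R (array([534.8, 148.8]), array([534.7, 148.7]), array([47.6, 47.2]), 14.9, 444) (array([467.5, 204.7]), array([530. ,   2.8]), array([ 916.2, 1077.8]), 8.7, 116331)Traceback (most recent call last):
  File "<stdin>", line 5, in <module>
  File "h.py", line 14, in rect
    w=np.array([ray(n,p[0],z)[:2] for p in k],np.float32)
                ~~~^^^^^^^^^^
  File "h.py", line 4, in ray
    c=c or bot.calibration(n); T=c["cam_to_world"]
           ~~~~~~~~~~~~~~~^^^
ValueError: time passes only in moves, steps and waits
```

```bash
python3 - <<'E'
s=open('h.py').read()
s=s.replace('def ray(','CAL={n:bot.calibration(n) for n in("top","side")}\ndef ray(').replace('c=c or bot.calibration(n)','c=c or CAL[n]')
open('h.py','w').write(s)
E
python3 - <<'E'
from h import *
t=cv2.imread("pics/top0.png")[:,:,::-1]; s=cv2.imread("pics/side0.png")[:,:,::-1]
for nm,a in(("yel",(131,137)),("red",(206,136))): print(nm,rect("top",t,a,116))
print("board", [ray("top",(90+x/4.4,110+y/4.4),12)[:2].round() for x,y in((132,290),(606,315),(592,552),(115,527))])
print("cork",ray("top",(324,213),12),ray("side",(310,158),12))
k=np.array([ray("side",(140+x/3.7,170+y/3.7),122)[:2] for x,y in((292,87),(398,103),(372,190),(260,170))],np.float32);print("Rside",cv2.minAreaRect(k))
print("cups",[ray("top",p,42)[:2].round() for p in((368,223),(395,229))],"pitch",ray("top",(328,166),85),"tea",ray("top",(389,172),50))
print(bot.get_obs()["time"])
E
```

```text
yel (array([492. ,   5.1]), array([501.7,  10.3]), array([1170.9,  786.6]), 90.0, 150337)
red (array([672.3, 115.1]), array([672.5, 115. ]), array([47.6, 48. ]), 81.2, 426)
board [array([597., 353.]), array([575.,  77.]), array([438.,  88.]), array([459., 363.])]
cork [ 488.61123263 -165.02810948   12.        ] [ 484.54305057 -161.21266456   12.        ]
Rside ((531.2387084960938, 148.07225036621094), (57.916255950927734, 58.23622131347656), 16.35537338256836)
cups [array([ 461., -267.]), array([ 445., -331.])] pitch [ 598.22919369 -167.11383676   85.        ] tea [ 583.98973496 -320.40085882   50.        ]
0.1
```

The caddies measure L (546,308) at about 13.3° and R (533,148.5) at about 15.5°. The cork is at (487,-163). I'll move high, going out around the base.

```bash
python3 -m inch '[2.5,3.9,0,0,0,-2,1, 5,7.8,0,0,0,-4,1, 7.5,11.7,0,0,0,-6,1, 10,15.6,0,0,0,-8,1, 12.5,19.5,0,0,0,-8.8,1]'; python3 -m inch '[2.5,3.9,0,0,0,0,1, 5,7.8,0,0,0,0,1, 7.5,11.7,0,0,0,0,1, 10,15.6,0,0,0,0,1, 12.5,19.5,0,0,0,0,1]'
```

```text
time: 0.6
tool_pos: [323.0, -289.3, 225.9]
tcp_rot: [-3.14, -0.0, 0.23]
contact_force: [0.6, -0.8, 0.5]
grip_width: 92.0
time: 1.1
tool_pos: [448.5, -92.4, 225.8]
tcp_rot: [-3.14, 0.0, 0.231]
contact_force: [0.4, -0.5, 0.5]
grip_width: 91.9
```

```bash
python3 -m inch '[1,4.2,0,0,0,0,1, 2,8.4,0,0,0,0,1, 3,12.6,0,0,0,0,1, 4,16.8,0,0,0,0,1, 5,21,0,0,0,0,1]'; python3 -m inch '[1,4.2,0,0,0,0,1, 2,8.4,0,0,0,0,1, 3,12.6,0,0,0,0,1, 4,16.8,0,0,0,0,1, 4.8,19,0,0,0,0,1]'
```

```text
time: 1.6
tool_pos: [498.5, 119.4, 225.5]
tcp_rot: [-3.14, 0.001, 0.231]
contact_force: [0.7, -1.4, 0.5]
grip_width: 92.1
time: 2.1
tool_pos: [546.0, 312.7, 224.7]
tcp_rot: [-3.139, 0.002, 0.233]
contact_force: [-0.5, 0.3, 1.0]
grip_width: 91.8
```

```bash
python3 - <<'E'
from h import *
print(bot.get_obs()["tool_pos"],bot.get_obs()["tcp_rot"],bot.get_obs()["contact_force"])
c=bot.calibration("wrist");im=bot.capture("wrist")
cv2.imwrite("pics/w1.png",im[:,:,::-1]);cv2.imwrite("pics/side1.png",bot.capture("side")[:,:,::-1])
np.save("cw1.npy",c,allow_pickle=True)
E
```

```text
[546.00170422 312.70038864 224.68904306] [-3.13917027e+00  1.61566920e-03  2.33134012e-01] [-0.45465656  0.34381352  0.98047656]
```

View pics/w1.png

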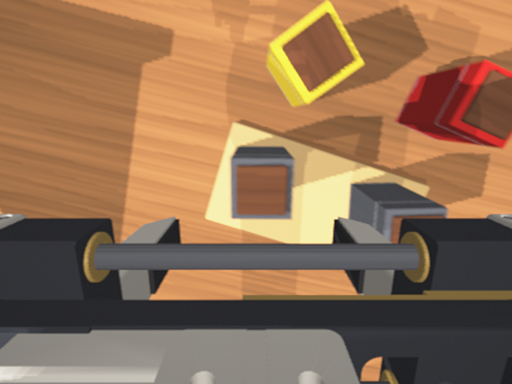

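The wrist view shows the left caddy's cap at about (262,190), square to the jaws, which straddle it. I'll measure the cap from this picture.

```bash
python3 - <<'E'
from h import *
CAL["wrist"]=np.load("cw1.npy",allow_pickle=True).item()
im=cv2.imread("pics/w1.png")[:,:,::-1]
r=[rect("wrist",im,(262,188),128)];print(r); print(bot.get_obs()["tool_pos"])
E
```

```text
[(array([548.1, 308.8]), array([547.6, 308.7]), array([47.2, 48. ]), 13.4, 2542)]
[546.2591254  312.30483554 224.18836966]
```

```bash
python3 -m inch '[0.1,-0.4,-3,0,0,0,1, 0.1,-0.4,-6,0,0,0,1, 0.1,-0.4,-7,0,0,0,1, 0.1,-0.4,-7,0,0,0,1, 0.1,-0.4,-7,0,0,0,1]'; python3 -m inch '[0,0,-2,0,0,0,1, 0,0,-4,0,0,0,1, 0,0,-6,0,0,0,1, 0,0,-8,0,0,0,1, 0,0,-8,0,0,0,1]'
```

```text
time: 2.7
tool_pos: [547.9, 308.1, 155.5]
tcp_rot: [-3.139, 0.0, 0.234]
contact_force: [0.4, 0.4, 1.0]
grip_width: 91.8
time: 3.2
tool_pos: [547.3, 307.6, 74.6]
tcp_rot: [-3.14, 0.003, 0.233]
contact_force: [-0.3, -0.6, -1.0]
grip_width: 91.8
```

Centred with no contact, so I'll close the fingers.

```bash
python3 -m inch '[0,0,-0.2,0,0,0,-1, 0,0,-0.2,0,0,0,-1, 0,0,-0.2,0,0,0,-1, 0,0,-0.2,0,0,0,-1, 0,0,-0.2,0,0,0,-1]';python3 -m inch '[0,0,0,0,0,0,-1, 0,0,0,0,0,0,-1, 0,0,0,0,0,0,-1, 0,0,0,0,0,0,-1, 0,0,0,0,0,0,-1]'
```

```text
time: 3.7
tool_pos: [547.7, 307.7, 73.3]
tcp_rot: [-3.14, 0.001, 0.233]
contact_force: [0.8, -0.8, 3.0]
grip_width: 59.6
time: 4.2
tool_pos: [547.6, 307.7, 73.4]
tcp_rot: [-3.14, 0.001, 0.233]
contact_force: [-0.8, 0.1, 0.2]
grip_width: 59.6
```

```bash
python3 -m inch '[0,0,0.8,0,0,0,-1, 0,0,1.6,0,0,0,-1, 0,0,2.4,0,0,0,-1, 0,0,3.2,0,0,0,-1, 0,0,4,0,0,0,-1]';for i in 1 2 3; do python3 -m inch '[0,0,0,0,0,0,-1, 0,0,0,0,0,0,-1, 0,0,0,0,0,0,-1, 0,0,0,0,0,0,-1, 0,0,0,0,0,0,-1]'; done; python3 - <<'E'
from h import *
o=bot.get_obs();print(o["tau"],o["joint_positions"],o["contact_force"],o["moment"])
cv2.imwrite("pics/side2.png",bot.capture("side")[:,:,::-1])
E
```

```text
time: 4.7
tool_pos: [547.8, 307.7, 114.3]
tcp_rot: [-3.139, 0.001, 0.233]
contact_force: [-0.7, -0.1, -1.3]
grip_width: 59.7
time: 5.2
tool_pos: [547.6, 307.7, 113.9]
tcp_rot: [-3.14, 0.002, 0.233]
contact_force: [-0.8, -0.4, -0.8]
grip_width: 60.0
time: 5.7
tool_pos: [547.6, 307.7, 113.9]
tcp_rot: [-3.14, 0.002, 0.233]
contact_force: [-0.6, 0.1, -1.8]
grip_width: 59.8
time: 6.2
tool_pos: [547.6, 307.7, 113.9]
tcp_rot: [-3.14, 0.002, 0.233]
contact_force: [0.3, 0.1, -0.7]
grip_width: 60.0
[ 8.75505666e-04 -5.67457581e+01 -2.34778279e+01  3.19631409e-02
 -7.70902005e-02 -5.60080878e-05] [0.3888232  0.62910583 1.37067534 0.00249419 1.14304944 1.72519162] [ 0.30523226  0.13830951 -0.74932321] [ 0.05408614  0.05395914 -0.02410835]
```

View pics/side2.png

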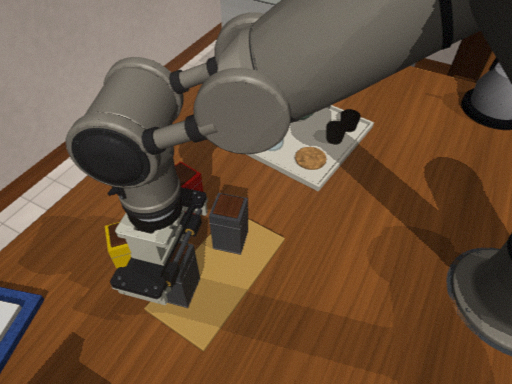

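The caddy is held clear and square. Mean Fz is about -1.1 N against about +0.5 N empty, so the load is about 1.7 N, which suggests the light one. I'll set it back and confirm the weight on the right one.

```bash
python3 -m inch '[0,0,-1.2,0,0,0,-1, 0,0,-2.4,0,0,0,-1, 0,0,-3.4,0,0,0,-1, 0,0,-3.8,0,0,0,-1, 0,0,-4.05,0,0,0,-1]';python3 -m inch '[0,0,0,0,0,0,-1, 0,0,0,0,0,0,-1, 0,0,0,0,0,0,-1, 0,0,0,0,0,0,-1, 0,0,0,0,0,0,-1]'
```

```text
time: 6.75
tool_pos: [546.9, 307.2, 73.3]
tcp_rot: [-3.14, 0.004, 0.233]
contact_force: [-7.7, -5.3, 16.9]
grip_width: 60.2
time: 7.25
tool_pos: [547.0, 307.3, 73.4]
tcp_rot: [-3.14, 0.003, 0.234]
contact_force: [-1.3, -0.1, -1.0]
grip_width: 60.1
```

```bash
python3 -m inch '[0,0,-0.05,0,0,0,-1, 0,0,-0.05,0,0,0,-1, 0,0,-0.1,0,0,0,-1, 0,0,-0.1,0,0,0,-1, 0,0,-0.1,0,0,0,-1]'
```

```text
time: 7.75
tool_pos: [547.1, 307.3, 73.3]
tcp_rot: [-3.14, 0.003, 0.234]
contact_force: [-3.0, -1.8, 6.0]
grip_width: 60.0
```

In contact with the board. Open the fingers, then rise.

```bash
python3 -m inch '[0,0,0,0,0,0,0.3, 0,0,0,0,0,0,1, 0,0,0,0,0,0,1, 0,0,0,0,0,0,1, 0,0,0,0,0,0,1]';python3 -m inch '[0,0,0,0,0,0,1, 0,0,2,0,0,0,1, 0,0,5,0,0,0,1, 0,0,9,0,0,0,1, 0,0,13,0,0,0,1]'; python3 - <<'E'
from h import *
cv2.imwrite("pics/side3.png",bot.capture("side")[:,:,::-1])
E
```

```text
time: 8.25
tool_pos: [547.1, 307.3, 73.2]
tcp_rot: [-3.14, 0.003, 0.233]
contact_force: [0.1, -0.1, -0.5]
grip_width: 87.3
time: 8.75
tool_pos: [546.8, 307.1, 204.2]
tcp_rot: [-3.14, 0.004, 0.234]
contact_force: [1.0, -0.0, 0.6]
grip_width: 91.5
```

View pics/side3.png

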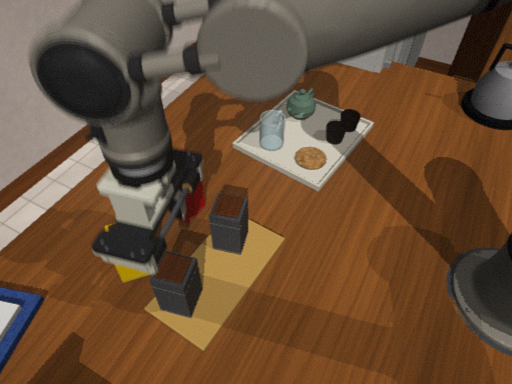

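The left caddy stands upright and released at about (177,283). Now to the right one.

```bash
python3 -m inch '[-0.3,-4,0,0,0,0.4,1, -0.6,-8,0,0,0,0.8,1, -0.9,-12,0,0,0,1.2,1, -1.2,-15,0,0,0,1.6,1, -1.2,-15.8,0,0,0,1.8,1]'; python3 -m inch '[0,0,0,0,0,0,1, 0,0,0,0,0,0,1, 0,0,0,0,0,0,1, 0,0,0,0,0,0,1, 0,0,0,0,0,0,1]'; python3 - <<'E'
from h import *
c=CAL["wrist"]=bot.calibration("wrist");im=bot.capture("wrist")
cv2.imwrite("pics/w2.png",im[:,:,::-1])
np.save("cw2.npy",c,allow_pickle=True)
print(rect("wrist",im,(262,200),128))
E
```

```text
time: 9.3
tool_pos: [537.4, 147.7, 212.5]
tcp_rot: [-3.139, -0.009, 0.262]
contact_force: [-0.1, 0.4, -0.9]
grip_width: 91.8
time: 9.8
tool_pos: [537.4, 148.6, 212.4]
tcp_rot: [-3.139, -0.008, 0.264]
contact_force: [0.6, 0.6, -0.0]
grip_width: 91.5
(array([534.7, 148.3]), array([533.9, 148.2]), array([47.5, 47.4]), 14.7, 2730)
```

View pics/w2.png

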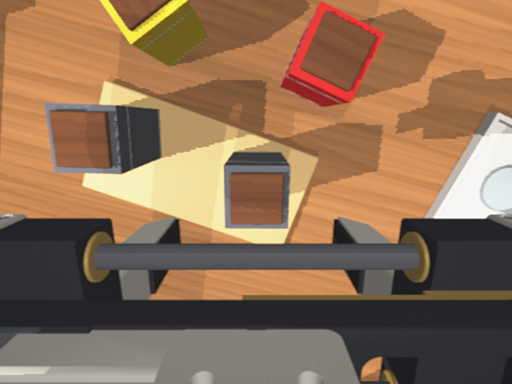

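```bash
python3 -m inch '[-0.3,0,-2,0,0.4,-0.2,1, -0.3,0,-4,0,0.4,-0.2,1, -0.3,0,-5.5,0,0.4,-0.2,1, -0.3,0,-6,0,0.4,-0.2,1, -0.3,0,-6,0,0.4,-0.2,1]'; python3 -m inch '[0,0,-2,0,0,0,1, 0,0,-4,0,0,0,1, 0,0,-6,0,0,0,1, 0,0,-7.8,0,0,0,1, 0,0,-7.8,0,0,0,1]'
```

```text
time: 10.35
tool_pos: [534.1, 148.6, 151.9]
tcp_rot: [-3.137, -0.0, 0.26]
contact_force: [-0.1, -0.0, -0.1]
grip_width: 91.6
time: 10.85
tool_pos: [533.3, 148.5, 72.7]
tcp_rot: [-3.136, 0.003, 0.26]
contact_force: [-0.2, -0.7, -0.6]
grip_width: 91.7
```

```bash
python3 -m inch '[0.1,0,0,0,0,0,-1, 0.1,0,0,0,0,0,-1, 0.1,0,0,0,0,0,-1, 0.1,0,0,0,0,0,-1, 0.1,0,0,0,0,0,-1]';python3 -m inch '[0,0,0,0,0,0,-1, 0,0,0,0,0,0,-1, 0,0,0,0,0,0,-1, 0,0,0,0,0,0,-1, 0,0,0,0,0,0,-1]'; python3 -m inch '[0,0,0.8,0,0,0,-1, 0,0,1.6,0,0,0,-1, 0,0,2.4,0,0,0,-1, 0,0,3.2,0,0,0,-1, 0,0,4,0,0,0,-1]';for i in 1 2 3 4; do python3 -m inch '[0,0,0,0,0,0,-1, 0,0,0,0,0,0,-1, 0,0,0,0,0,0,-1, 0,0,0,0,0,0,-1, 0,0,0,0,0,0,-1]'; done
```

```text
time: 11.35
tool_pos: [534.7, 148.4, 73.3]
tcp_rot: [-3.137, 0.001, 0.26]
contact_force: [0.3, -0.4, 3.0]
grip_width: 59.6
time: 11.85
tool_pos: [534.6, 148.4, 73.4]
tcp_rot: [-3.137, 0.002, 0.26]
contact_force: [-0.9, -0.4, 0.5]
grip_width: 59.8
time: 12.35
tool_pos: [534.7, 148.4, 114.2]
tcp_rot: [-3.137, 0.001, 0.26]
contact_force: [-0.4, -0.6, -3.5]
grip_width: 59.8
time: 12.85
tool_pos: [534.5, 148.4, 113.9]
tcp_rot: [-3.137, 0.002, 0.26]
contact_force: [0.6, -0.5, -3.5]
grip_width: 60.0
time: 13.35
tool_pos: [534.5, 148.4, 113.9]
tcp_rot: [-3.137, 0.002, 0.26]
contact_force: [0.3, -0.7, -3.9]
grip_width: 60.0
time: 13.85
tool_pos: [534.5, 148.4, 113.9]
tcp_rot: [-3.137, 0.002, 0.26]
contact_force: [0.2, 0.3, -3.5]
grip_width: 59.9
time: 14.35
tool_pos: [534.5, 148.4, 113.9]
tcp_rot: [-3.137, 0.002, 0.26]
contact_force: [-0.0, -0.6, -3.3]
grip_width: 59.8
```

The right one reads a steady -3.5 N, about 2.4 N more than the left, so the right caddy is the heavy one. I'll carry it to the cork rest.

```bash
python3 -m inch '[0,0,1,0,0,0,-1, 0,0,2,0,0,0,-1, 0,-0.5,3,0,0,0,-1, -0.2,-1.5,4,0,0,0,-1, -0.5,-3,5,0,0,0,-1]'
python3 -m inch '[-0.3,-2,0.1,0,0,0,-1, -0.7,-4.5,0.1,0,0,0,-1, -1.1,-7,0.1,0,0,0,-1, -1.5,-9.5,0.1,0,0,0,-1, -1.9,-12,0.1,0,0,0,-1]'
python3 -m inch '[-0.4,-2.5,0,0,0,0,-1, -0.8,-5,0,0,0,0,-1, -1.2,-7.5,0,0,0,0,-1, -1.5,-9.5,0,0,0,0,-1, -1.7,-11,0,0,0,0,-1]'
```

```text
time: 14.85
tool_pos: [529.4, 117.7, 165.1]
tcp_rot: [-3.137, 0.001, 0.261]
contact_force: [-0.1, -1.0, -4.2]
grip_width: 60.0
time: 15.35
tool_pos: [509.7, -4.4, 166.8]
tcp_rot: [-3.137, 0.001, 0.26]
contact_force: [0.8, -0.1, -5.0]
grip_width: 59.8
time: 15.85
tool_pos: [491.9, -116.6, 167.5]
tcp_rot: [-3.138, 0.001, 0.259]
contact_force: [-0.5, -0.1, -3.9]
grip_width: 59.8
```

```bash
python3 -m inch '[-0.1,-1.2,0,0,0,0,-1, -0.2,-2.4,0,0,0,0,-1, -0.4,-3.6,0,0,0,0,-1, -0.5,-4.4,0,0,0,0,-1, -0.5,-4.6,0,0,0,0,-1]'; for i in 1 2; do python3 -m inch '[0,0,0,0,0,0,-1, 0,0,0,0,0,0,-1, 0,0,0,0,0,0,-1, 0,0,0,0,0,0,-1, 0,0,0,0,0,0,-1]'; done
python3 - <<'E'
from h import *
for n in("side","top"): cv2.imwrite(f"pics/{n}5.png",bot.capture(n)[:,:,::-1])
o=bot.get_obs();print(o["contact_force"],o["dq"].round(4))
E
```

```text
time: 16.35
tool_pos: [486.8, -163.4, 167.4]
tcp_rot: [-3.138, 0.001, 0.258]
contact_force: [-0.2, -0.1, -4.3]
grip_width: 60.0
time: 16.85
tool_pos: [486.9, -163.1, 167.4]
tcp_rot: [-3.138, 0.001, 0.259]
contact_force: [-0.2, -1.1, -3.9]
grip_width: 59.9
time: 17.35
tool_pos: [486.8, -163.1, 167.4]
tcp_rot: [-3.138, 0.001, 0.259]
contact_force: [0.3, 0.5, -3.8]
grip_width: 60.0
[-0.0902892   0.41827312 -4.40002208] [ 0.0008 -0.001  -0.0009  0.      0.001  -0.0001]
```

View pics/side5.png

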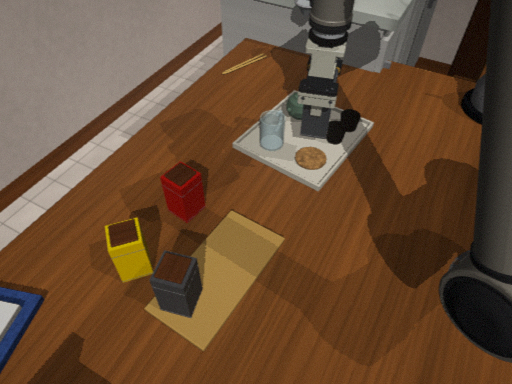

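View pics/top5.png

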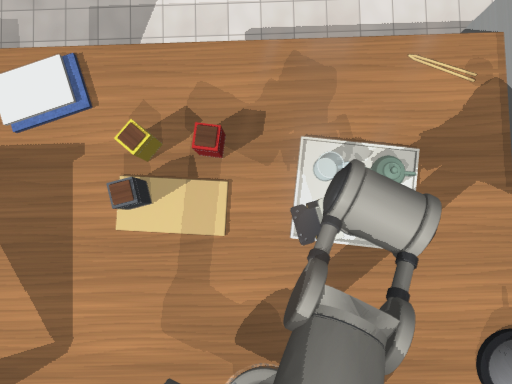

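The heavy caddy hangs upright over the cork, with its underside near (315,137) in the side view. The left caddy stands on the board at about (177,283), and the tea things appear unmoved. I'll do one numeric check before handing in.

```bash
python3 - <<'E'
from h import *
c=CAL["side"];W=np.linalg.inv(c["cam_to_world"])
p=lambda x:(lambda q:(q[0]/q[2]*c["fx"]+c["cx"],q[1]/q[2]*c["fy"]+c["cy"]))((W@np.r_[x,1])[:3])
print("expected underside px",p([487,-163,106]),"cork",p([487,-163,12]))
a,b=[cv2.imread(f"pics/side{i}.png").astype(int) for i in(0,5)]
for n,(y0,y1,x0,x1) in dict(pitch=(108,152,256,286),cups=(108,145,338,362),cork=(147,170,293,328),tea=(88,112,286,300)).items(): print(n,abs(a-b)[y0:y1,x0:x1].mean().round(1))
r=rect("side",b[:,:,::-1].astype(np.uint8) if 0 else cv2.imread("pics/side5.png")[:,:,::-1],(176,265),128);print("L now",r)
m,_=blob(cv2.imread("pics/side0.png")[:,:,::-1],(310,158),lambda i:(i[:,:,0].astype(int)-i[:,:,2]>40)); M=cv2.moments(m,True); print("cork side",m.sum(),ray("side",(M['m10']/M['m00'],M['m01']/M['m00']),12))
E
```

```text
expected underside px (np.float64(313.639345655085), np.float64(128.30334052922933)) cork (np.float64(309.381952621568), np.float64(157.24748490118594))
pitch 4.9
cups 15.3
cork 3.5
tea 30.8
L now (array([543.7, 309.2]), array([543.7, 308.6]), array([47.9, 48.8]), 13.2, 751)
cork side 570 [ 483.93170349 -162.73962706   12.        ]
```

```bash
python3 -c "
from plant import bot
print(bot.close_job(), bot.get_obs()['contact_force'], bot.get_obs()['grip_width'])"
```

```text
the job is handed in; nothing more can be done
the job is handed in; nothing more can be done
```

I handed the job in with the right caddy, the heavier one, held upright over the cork rest. The left, lighter caddy stands released on the board.

- **Weighing:** I lifted the left caddy about 40 mm, set it back upright and released it, then lifted the right one. The vertical force read about -1.1 N for the left and -3.5 N for the right. The 2.4 N gap is well above the noise of roughly ±0.5–1 N.
- **Final hold:** The caddy centre is within about 4 mm of the cork rest's centre. Its underside is about 94 mm above the rest and the arm is at rest, with the grip at 60 mm. Time was about 17.5 s.
- **Left caddy:** In the side view it is within about 1 mm of its starting position and upright. While I was setting it down it pressed the board briefly at about 17 N.
- **Tea things:** They look unmoved in both views. The before-and-after image difference was small at the pitcher and cork. It was larger at the cups (15) and teapot (31); I put that down to the gripper and its shadow covering those spots, but did not check it further.
- **Calibration:** The top and side cameras disagree by about 4 mm on the cork rest's position, well inside the 40 mm allowed.

The hand-in returned no verdict.

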